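# Stock pad back on its stand

### The job

The stock pad lies flat on the wooden riser and is too wide for the gripper. Slide it out over the riser's right-hand end, without letting it fall, until you can take it by its overhanging head edge; then set it gently down in the steel pad stand, head up and printed side out, with its foot in the trough and its back leaning on the plate, and let go only when the foot is down. Leave the glasses, the card terminal and the small price tent where they are.

Things in the scene. Friction and masses are not known exactly. Their poses are not given: they have to be found in the camera images.
- pad: Loose stock-check pad, stiff slab 148 x 105 x 9 mm, 0.08-0.17 kg, white, printed lines on its face, a short heading at its head end. Origin: centre of underside; x along its length from foot (-x) to head (+x), y across, z out of the printed face. Starts flat on the riser, face up, head towards the riser's right-hand end and 10-28 mm short of it, yaw up to 0.15 rad off square.
- pad_head (a point): middle of the pad's head edge, on the underside (pad frame 0.074, 0, 0)
- pad_foot (a point): middle of the pad's foot edge, on the underside (pad frame -0.074, 0, 0)
- riser: Fixed wooden riser, a low bench: top board 200 mm deep (x), 300 mm wide (y), 18 mm thick, its upper face 125 mm above the worktop, on two 16 mm upright panels whose outer faces are 32 mm in from the board's ends. Origin: centre of its footprint on the worktop; its right-hand end (own -y, on the stand's side) is 150 mm from the origin.
- stand: Fixed pad stand of dark steel sheet, 112 mm wide (y); its front faces its own -x. Back plate 105 mm high along its slope leans back 0.436 rad (25 deg), top towards +x. At its foot a ledge runs forward square to the plate to an upstanding lip 14 mm high: a trough 22 mm wide, 14 mm deep. Origin on the worktop; base from x = -0.046 to 0.070, two thin struts behind the plate.
- stand_seat (a point): middle of the inner corner where the plate's front face meets the ledge (stand frame -0.012, 0, 0.012); a seated pad has its foot edge here or up to about 12 mm forward of it on the ledge, and its back on the plate
- glass_a: upturned clear tumbler, 69 mm across, 88 mm high, loose on the worktop beneath the riser; origin at the centre of its underside
- glass_b: upturned clear tumbler, 69 mm across, 88 mm high, loose on the worktop beneath the riser; origin at the centre of its underside
- terminal: black card terminal, 165 x 74 x 24 mm, loose on the worktop at the left; origin at the centre of its underside
- price_tent: small clear acrylic price tent, 30 x 70 x 45 mm, loose on the left-hand end of the riser; origin at the centre of its underside
- riser_end (a point): middle of the upper edge of the riser board's right-hand end (riser frame 0, -0.15, 0.125)

How it is judged (in metres and radians):
On the way, in this order (a step that is already met when the one before it is completed fails the run):
1. the pad, still lying flat on the riser, juts out over its right-hand end by more than 15 mm (y of pad_head in the frame of riser below -0.165 m and angle between pad's own z axis and vertical below 0.12 rad and height (world z) of pad_foot above 0.115 m), for 0.2 s.
2. the pad is held by the fingers, clear of the riser (contact force between pad and the fingers above 1 N and contact force between pad and riser below 0.01 N), for 0.2 s.
3. the pad's foot is in the stand's trough while the fingers still hold the pad (contact force between pad and the fingers above 0.5 N and distance between pad_foot and stand_seat below 0.035 m and z of pad_foot in the frame of stand_seat below 0.014 m), for 0.1 s.
At the end, for the whole second after the job is handed in: The pad stands at rest in the stand: foot edge in the trough between lip and plate, back leaning on the plate (its lean 13 to 38 deg from vertical), head up, printed face outward, within 25 mm of the stand's middle sideways and square to it within 0.2 rad (x of pad_foot in the frame of stand_seat between -0.024 and 0.006 m and y of pad_foot in the frame of stand_seat between -0.025 and 0.025 m and z of pad_foot in the frame of stand_seat below 0.012 m and x of pad_head in the frame of stand_seat between 0.035 and 0.085 m and z of pad_head in the frame of stand_seat above 0.12 m and y of pad_head in the frame of stand_seat between -0.025 and 0.025 m and angle between the y axis of pad and the y axis of stand, either way round below 0.2 rad and angle between pad's own z axis and vertical between 0.9 and 1.35 rad and linear speed of pad below 0.02 m/s); the robot touches nothing.
It fails at once if the pad falls to the worktop or floor (height (world z) of pad below 0.045 m).
It fails at once if the pad is pressed into the stand with more than 40 N (contact force between pad and stand above 40 N).
It fails at once if a glass, the terminal or the price tent is shifted by more than 25 mm or tipped over (distance of any of glass_a, glass_b, terminal, price_tent from where it was at the start of the episode above 0.025 m or angle between any of glass_a, glass_b, terminal, price_tent's own z axis and vertical above 0.5 rad).
It also fails if it takes over 53 s, if anything falls off the work surface, if the arm or the gripper's body presses on something with over 40 N, if the wrist force passes 120 N, or if a joint passes its speed limit or range.

### The arm

A 6-joint arm with a two-finger parallel gripper is mounted at the origin on a cart in front of the work surface, level with it; the furniture and walls round the work are solid. World frame = base frame: x ahead of the robot, y to its left, z up, the work surface at z = 0. Lengths are in mm, angles in degrees, forces in N, time in s.
With the tool pointing down it reaches from about 300 to 850 mm from the base axis. Payload 4.2 kg.
Tool frame: the origin (TCP) lies midway between the tips of the shut fingers; the grasp point (between the pads) lies 19 mm behind it; z points along the fingers, y is the line along which they close (so a half turn about z gives the same grasp; the last joint's range is limited). The gripper opens to 91 mm and grips with 3 to 60 N. Pads are 32 mm wide; open, the fingers measure 118 mm over their backs; the gripper's body (76 mm by 178 mm) begins 60 mm behind the grasp point.
Start: joints at [62.223, 18.312, 89.639, -0, 72.044, -1.146], TCP at [257.745, 514.014, 213.976] pointing down, gripper open.
Joint ranges: [-177.97, 177.97], [-48.28, 115.42], [12.27, 149.76], [-77.06, 257.06], [2.81, 150.46], [-146.56, 146.56]. Speed limits (degrees/s): [147.25, 147.25, 180, 180, 180, 180].

### API

Orientations are given as [roll, pitch, yaw] about the fixed x, y, z axes, in that order (R = Rz(yaw) Ry(pitch) Rx(roll)).
In Python, from workcell import env, imaging gives the robot as it stands (env), with the cameras (imaging).
- The arm moves only by the shell command python3 drive.py 'ROWS' [OPENING] [FORCE]. ROWS is rows parted by semicolons, their numbers by spaces, 1 to 8 of them, each of 6 numbers: dx, dy, dz in mm, then a rotation vector rx, ry, rz in degrees; each row shifts and turns the commanded pose from where the row before left it, along the tool's axes as they then stand; what a row does not reach is not made up. A row lasts 1/10 s, in which the tool goes at most 50 mm and 8.59 degrees, less where a joint would pass 70% of its speed; a pose out of reach is approached as far as the arm can. OPENING is the finger opening in mm, set as the command begins (- or left out keeps the last). The fingers move at their own pace and stop on an object; FORCE is the grip in N (left out, the last holds). Time passes only in rows, so rows that do not move let the fingers close. It prints the time, the measured TCP pose, the force, the opening and the grip force at its end.
- env.state(): the state, without advancing time (a new reading comes with each control period).
- imaging.grab_frame(name): name is "scene" or "top" or "wrist"; returns the picture (480x640x3 uint8, blue, green, red); there is no depth.
- imaging.camera_model(name): a dict with "fx", "fy", "cx", "cy" (pixels), "D" ([k1, k2, p1, p2, k3] as OpenCV has them; the pictures are not rectified), "T" (4x4, takes a point from camera to world coordinates). Camera axes: x right, y up, looking along -z (the intrinsics and any distortion apply to the point x, -y, -z); pixel columns grow to the right and rows downward; lengths in mm; the calibration is good to about 2 mm. A picture is of the moment at which its call begins: read the wrist's pose just before it. camera_model takes no time and is no camera call; for the wrist camera it gives the pose at the moment of the call.
- env.job_done(): hands the job in; it is judged then, once.
The state is a dict: "time_s": time; "qpos": joint angles; "qvel": joint speeds; "effort": joint torques, N m; "ee_pos": TCP position; "ee_rot": TCP orientation; "force": force on the tool from outside, world axes, zero at the start; "torque": the same for the moment, N m; "gripper_width": finger opening in mm; "gripper_force": force on a finger pad.
Only numpy, scipy, OpenCV 4.12 (cv2) and the standard library are available. Lean on these libraries where they do the work, as an engineer would, in place of code of your own. Each camera call takes 0.05 s, during which the arm holds its last target. There are 200 camera calls.

## Working session

There is one attempt and no reset: what is moved stays moved. The work goes in short steps, Python scripts to look and compute and a shell command to move; the robot and the scene stay as the last step left them, time stands still between calls to the robot, and variables do not carry over. Pictures are saved under pics/ and viewed, at most 10 in all, crops included, and the job is handed in when it is done.

```bash
ls; mkdir -p pics
python3 - <<'E'
from workcell import env, imaging
import cv2,numpy as np
for n in("scene","top"):
    cv2.imwrite(f"pics/{n}0.png",imaging.grab_frame(n)); c=imaging.camera_model(n); print(n,{k:np.round(v,3).tolist() for k,v in c.items()})
s=env.state();print(s)
E
```

```text
drive.py
pics
workcell.py
scene {'fx': 509.001, 'fy': 509.001, 'cx': 312.907, 'cy': 244.558, 'D': [-0.028, 0.0, 0.0, 0.0, 0.0], 'T': [[0.949, -0.273, 0.156, 713.25], [0.314, 0.835, -0.452, -491.128], [-0.006, 0.478, 0.878, 1048.088], [0.0, 0.0, 0.0, 1.0]]}
top {'fx': 462.967, 'fy': 462.967, 'cx': 314.717, 'cy': 248.538, 'D': [-0.033, 0.0, 0.0, 0.0, 0.0], 'T': [[-0.001, 0.99, -0.142, 360.029], [-0.999, -0.006, -0.035, -10.446], [-0.035, 0.142, 0.989, 1195.298], [0.0, 0.0, 0.0, 1.0]]}
{'time_s': 0.1, 'qpos': array([ 6.22233864e+01,  1.83475788e+01,  8.96995903e+01, -2.67092430e-03,
        7.20443567e+01, -1.14782097e+00]), 'qvel': array([-0.04627671, -0.11470874, -0.04780674,  0.02074108,  0.00416883,
        0.02057283]), 'effort': array([ 1.49667481e-03, -4.13331950e+01, -2.32510614e+01,  7.28316559e-02,
        4.21105733e-02, -6.62483103e-05]), 'ee_pos': array([257.53662995, 513.59014284, 213.20718198]), 'ee_rot': array([-1.79908442e+02,  7.05572731e-04,  1.53372033e+02]), 'force': array([0.17094923, 0.63054134, 0.60885338]), 'torque': array([ 0.04337273, -0.01235101, -0.02463384]), 'gripper_force': 0.0, 'gripper_width': 91.29460288489187}
```

View pics/scene0.png

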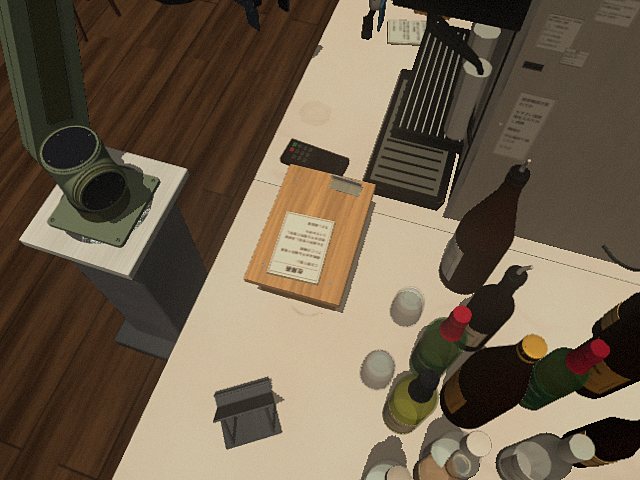

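View pics/top0.png

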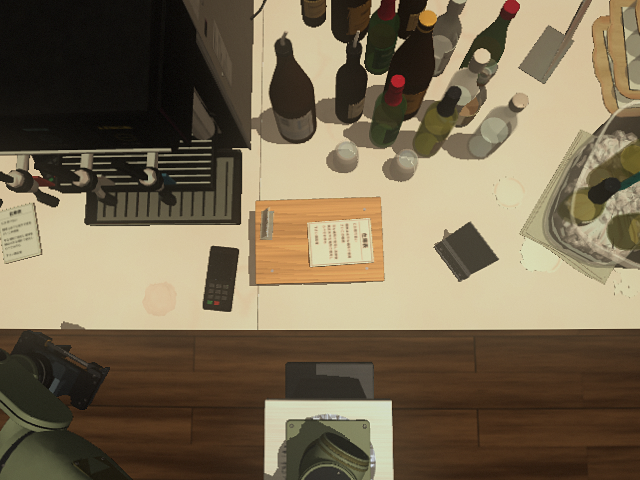

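The scene view shows the riser with the pad at about (300,248) and the stand at (250,410). In the top view the pad is at (340,243) with its head to the right, the riser's right end is at column 383 and the stand is at (466,250), turned.

```bash
cat > h.py <<'E'
from workcell import env, imaging
import cv2,numpy as np
def ray(n,px,cm=None):
    c=cm or imaging.camera_model(n);K=np.array([[c['fx'],0,c['cx']],[0,c['fy'],c['cy']],[0,0,1.]])
    u=cv2.undistortPoints(np.array(px,float).reshape(-1,1,2),K,np.array(c['D'])).reshape(-1,2)
    T=np.array(c['T']);d=np.c_[u[:,0],-u[:,1],-np.ones(len(u))]@T[:3,:3].T
    return T[:3,3],d
def plane(n,px,z,cm=None):
    o,d=ray(n,px,cm);return (o+d*((z-o[2])/d[:,2])[:,None])
def proj(n,P):
    c=imaging.camera_model(n);T=np.linalg.inv(c['T']);p=np.array(P,float)@T[:3,:3].T+T[:3,3]
    K=np.array([[c['fx'],0,c['cx']],[0,c['fy'],c['cy']],[0,0,1.]])
    return cv2.projectPoints(p*[1,-1,-1],np.zeros(3),np.zeros(3),K,np.array(c['D']))[0].reshape(-1,2)
def biggest(m,box):
    k=np.zeros_like(m);x0,y0,x1,y1=box;k[y0:y1,x0:x1]=m[y0:y1,x0:x1]
    return max(cv2.findContours(k,cv2.RETR_EXTERNAL,cv2.CHAIN_APPROX_NONE)[0],key=cv2.contourArea).reshape(-1,2)
def rect(P):
    r=cv2.minAreaRect(P[:,:2].astype(np.float32));return np.round(r[0],1),np.round(r[1],1),round(r[2],2),np.round(cv2.boxPoints(r),1).tolist()
E
python3 - <<'E'
from h import *
for n,wb,pb in(("top",(245,185,395,295),(300,212,380,272)),("scene",(235,155,385,315),(255,205,345,290))):
    im=cv2.imread(f"pics/{n}0.png");h=cv2.cvtColor(im,cv2.COLOR_BGR2HSV)
    wood=cv2.inRange(h,(5,90,80),(20,255,255));pad=cv2.inRange(h,(0,0,150),(180,70,255))
    print(n,"pad",rect(plane(n,biggest(pad,pb),134)))
    print(n,"riser",rect(plane(n,biggest(wood,wb),125)))
a=cv2.resize(cv2.imread("pics/top0.png")[205:295,420:515],None,fx=5,fy=5,interpolation=cv2.INTER_CUBIC)
b=cv2.resize(cv2.imread("pics/scene0.png")[365:455,205:295],None,fx=5,fy=5,interpolation=cv2.INTER_CUBIC)
b=cv2.resize(b,(300,300)) if 0 else b
s=np.hstack([a,b]);s=cv2.resize(s,None,fx=.86,fy=.86);print(s.shape)
cv2.imwrite("pics/stand.png",s)
E
```

```text
top pad (array([527.9, -31.7]), array([104. , 145.9]), 3.82, [[471.20001220703125, 37.599998474121094], [480.8999938964844, -107.9000015258789], [584.7000122070312, -101.0], [575.0, 44.599998474121094]])
top riser (array([534.1,  19.1]), array([201.3, 298.9]), 1.27, [[430.1000061035156, 166.3000030517578], [436.70001220703125, -132.5], [638.0, -128.10000610351562], [631.4000244140625, 170.8000030517578]])
scene pad (array([529.6, -30.6]), array([105.2, 147.3]), 3.77, [[472.20001220703125, 39.5], [481.8999938964844, -107.5], [586.9000244140625, -100.5999984741211], [577.2000122070312, 46.400001525878906]])
scene riser (array([537.6,  13.2]), array([200.9, 312.7]), 1.28, [[433.70001220703125, 167.3000030517578], [440.70001220703125, -145.39999389648438], [641.5, -140.89999389648438], [634.5, 171.8000030517578]])
(387, 796, 3)
```

View pics/stand.png

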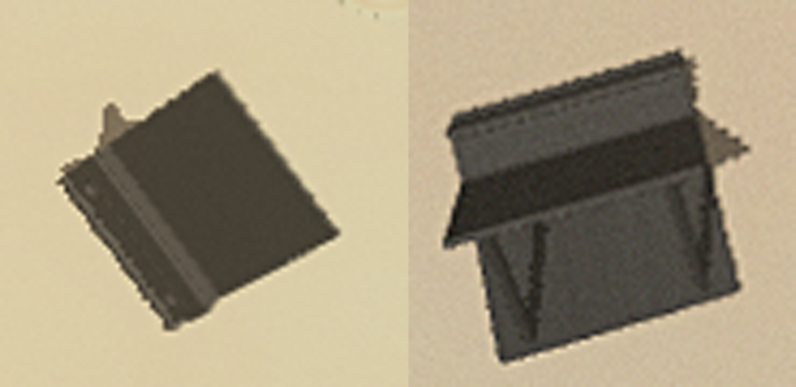

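Stand crops: in the top view (left) the front edge runs (62,180)-(170,328) and the plate's top edge runs (216,70)-(340,235). In the scene view (right) the plate's top edge runs (447,243)-(713,165) and the base's rear edge runs (500,360)-(740,290).

Run:
```python
from h import *
f=.86*5
t=lambda p:(np.array(p)-0)/f+[420,205]
s=lambda p:(np.array(p)-[408.5,0])/f+[205,365]
def show(l,P):
    d=P[1]-P[0];print(l,np.round(P[:,:2],1).tolist(),"len",np.round(np.hypot(*d[:2]),1),"ang",np.round(np.degrees(np.arctan2(d[1],d[0])),1),"mid",np.round(P.mean(0)[:2],1))
show("top platetop",plane("top",t([(216,70),(340,235)]),107))
show("scene platetop",plane("scene",s([(713,165),(447,243)]),107))
show("top front z0",plane("top",t([(62,180),(170,328)]),1))
show("top front z34",plane("top",t([(62,180),(170,328)]),34))
show("scene baseback",plane("scene",s([(740,290),(500,360)]),1))
show("scene front34",plane("scene",s([(683,52),(450,120)]),34))
# glasses: upturned
```

```text
top platetop [[579.5, -341.9], [487.3, -404.9]] len 111.6 ang -145.7 mid [ 533.4 -373.4]
scene platetop [[585.4, -337.4], [491.8, -401.8]] len 113.6 ang -145.5 mid [ 538.6 -369.6]
top front z0 [[534.0, -278.5], [444.5, -339.3]] len 108.2 ang -145.8 mid [ 489.2 -308.9]
top front z34 [[529.2, -271.1], [442.2, -330.2]] len 105.2 ang -145.8 mid [ 485.7 -300.7]
scene baseback [[602.0, -368.6], [509.8, -430.9]] len 111.3 ang -145.9 mid [ 555.9 -399.7]
scene front34 [[544.6, -281.8], [454.3, -344.5]] len 109.9 ang -145.2 mid [ 499.5 -313.2]
```

```bash
cat >> h.py <<'E'
from scipy.spatial.transform import Rotation as Ro
from scipy.linalg import logm,expm
def cur():
    s=env.state();T=np.eye(4);T[:3,:3]=Ro.from_euler('xyz',s['ee_rot'],degrees=True).as_matrix();T[:3,3]=s['ee_pos'];return T
def axes(z,y):
    z=np.array(z,float);z/=np.linalg.norm(z);y=np.array(y,float);y-=z*(y@z);y/=np.linalg.norm(y);return np.c_[np.cross(y,z),y,z]
def to(p,R,N):
    G=np.eye(4);G[:3,:3]=R;G[:3,3]=p;L=logm(np.linalg.inv(cur())@G).real
    D=expm(L/N);print(f"{N} rows:",np.round(D[:3,3],1),np.round(np.degrees(Ro.from_matrix(D[:3,:3]).as_rotvec()),2))
pu=np.array([.0667,-.998,0]);pc=np.array([528.7,-31.2,125]) # pad x dir, centre
PY=np.array([.998,.0667,0]);UP=np.array([0,0,1.])
yaw=np.radians(-55.7);SX=np.array([np.cos(yaw),np.sin(yaw),0]);SY=np.array([-SX[1],SX[0],0]);SO=np.array([516.5,-344.5,0]);SEAT=SO-12*SX+12*UP
E
python3 - <<'E'
from h import *
to(pc-pu*106+65*UP,axes(-UP,PY),16)
E
```

```text
16 rows: [-33.4  -2.6   1.5] [-0.01  0.    3.72]
```

```bash
R='-33.4 -2.6 1.5 0 0 3.72'; python3 drive.py '-33.4 -2.6 1.5 0 0 3.72;-33.4 -2.6 1.5 0 0 3.72;-33.4 -2.6 1.5 0 0 3.72;-33.4 -2.6 1.5 0 0 3.72;-33.4 -2.6 1.5 0 0 3.72;-33.4 -2.6 1.5 0 0 3.72;-33.4 -2.6 1.5 0 0 3.72;-33.4 -2.6 1.5 0 0 3.72' 60; python3 drive.py '-33.4 -2.6 1.5 0 0 3.72;-33.4 -2.6 1.5 0 0 3.72;-33.4 -2.6 1.5 0 0 3.72;-33.4 -2.6 1.5 0 0 3.72;-33.4 -2.6 1.5 0 0 3.72;-33.4 -2.6 1.5 0 0 3.72;-33.4 -2.6 1.5 0 0 3.72;-33.4 -2.6 1.5 0 0 3.72'; python3 drive.py '0 0 0 0 0 0'
python3 - <<'E'
from h import *
to(pc-pu*106+4*UP,axes(-UP,PY),4)
print(np.round(env.state()['qpos'],1))
E
```

```text
time_s: 0.9
ee_pos: [448.8, 328.3, 201.4]
ee_rot: [-180.0, 0.0, 123.5]
force: [0.4, -0.0, 0.6]
gripper_width: 60.1
gripper_force: 0.0
time_s: 1.7
ee_pos: [521.7, 73.6, 189.5]
ee_rot: [-180.0, -0.0, 93.7]
force: [0.5, -0.0, 1.3]
gripper_width: 60.2
gripper_force: 0.0
time_s: 1.8
ee_pos: [521.4, 71.7, 189.3]
ee_rot: [-179.9, 0.1, 93.6]
force: [0.2, 1.0, 0.5]
gripper_width: 59.7
gripper_force: 0.0
4 rows: [ 0.7  0.1 15.1] [-0.02  0.02 -0.06]
[ 6.6 15.  98.1 -0.1 67.   3.1]
```

```bash
python3 drive.py '0.7 0 15 0 0 0;0.7 0 15 0 0 0;0.7 0 15 0 0 0;0.7 0 12 0 0 0;0 0 3 0 0 0;0 0 0 0 0 0'; python3 drive.py '-5 0 0 0 0 0;-5 0 0 0 0 0;-5 0 0 0 0 0;-5 0 0 0 0 0;-5 0 0 0 0 0;-5 0 0 0 0 0;-5 0 0 0 0 0;-5 0 0 0 0 0';python3 drive.py '-5 0 0 0 0 0;-5 0 0 0 0 0;-3 0 0 0 0 0;-3 0 0 0 0 0;-3 0 0 0 0 0;-3 0 0 0 0 0;-2 0 0 0 0 0;0 0 0 0 0 0'
cat >> h.py <<'E'
def padpose(n,pb):
    im=imaging.grab_frame(n);h=cv2.cvtColor(im,cv2.COLOR_BGR2HSV);pad=cv2.inRange(h,(0,0,150),(180,70,255));return im,rect(plane(n,biggest(pad,pb),134))
E
python3 - <<'E'
from h import *
im,r=padpose("scene",(250,215,350,310));print(r)
cv2.imwrite("pics/s1.png",im[120:360,150:470])
E
```

```text
time_s: 2.4
ee_pos: [521.4, 78.1, 129.6]
ee_rot: [-179.9, -0.0, 93.9]
force: [-0.5, -0.2, 0.5]
gripper_width: 60.1
gripper_force: 0.0
time_s: 3.2
ee_pos: [524.3, 37.4, 130.0]
ee_rot: [180.0, -0.0, 93.8]
force: [0.1, 0.2, 1.8]
gripper_width: 59.8
gripper_force: 0.5
time_s: 4.0
ee_pos: [525.9, 13.5, 129.9]
ee_rot: [-180.0, 0.0, 93.8]
force: [0.3, 0.2, -0.0]
gripper_width: 60.0
gripper_force: 0.0
(array([522.1, -96.4]), array([128.2, 184.7]), 3.72, [[452.20001220703125, -8.5], [464.20001220703125, -192.6999969482422], [592.0999755859375, -184.39999389648438], [580.0999755859375, -0.10000000149011612]])
```

View pics/s1.png

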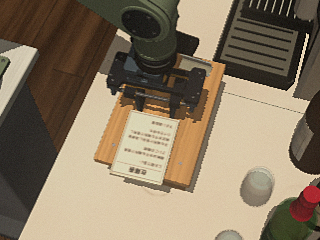

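The pad now overhangs the riser's end a little (head edge at about (145,183) in the crop), with both fingers against its foot. I'll push further.

```bash
python3 drive.py '-4 0 0 0 0 0;-5 0 0 0 0 0;-5 0 0 0 0 0;-5 0 0 0 0 0;-3 0 0 0 0 0;-3 0 0 0 0 0;-2 0 0 0 0 0;0 0 0 0 0 0'; python3 drive.py '10 0 -2 0 0 0;15 0 -20 0 0 0;0 0 -50 0 0 0;0 0 -50 0 0 0';  python3 - <<'E'
from h import *
im=imaging.grab_frame("scene");cv2.imwrite("pics/s2full.png",im)
cv2.imwrite("pics/s2.png",cv2.resize(im[190:320,230:390],None,fx=4,fy=4,interpolation=cv2.INTER_CUBIC))
print(env.state()['time_s'],np.round(env.state()['qpos'],1))
E
```

```text
time_s: 4.85
ee_pos: [527.7, -13.4, 130.0]
ee_rot: [180.0, 0.0, 93.8]
force: [0.2, -0.0, -0.5]
gripper_width: 59.9
gripper_force: 0.0
time_s: 5.25
ee_pos: [525.1, 13.1, 252.8]
ee_rot: [-179.9, -0.0, 93.9]
force: [1.4, -0.1, 0.3]
gripper_width: 59.7
gripper_force: 0.0
5.3 [ 0.1 12.2 91.2  0.  75.8 -3.8]
```

View pics/s2.png

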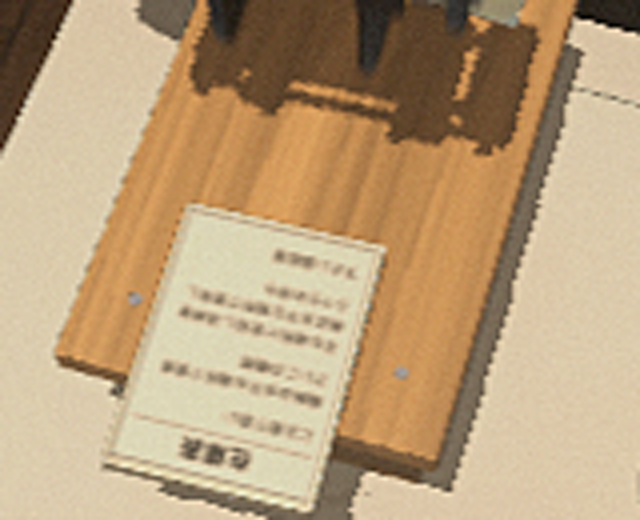

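The pad overhangs well. Its top-face corners in the crop are (190,207), (385,246), (312,505) and (103,462).

Run:
```python
from h import *
c=np.array([(190,207),(385,246),(312,505),(103,462)])/4+[230,190]
P=plane("scene",c,134)[:,:2];print(np.round(P,1),P.mean(0),np.linalg.norm(P[1]-P[2]),np.linalg.norm(P[0]-P[3]))
f=P[:2].mean(0);h=P[2:].mean(0);print("foot",f,"head",h,np.degrees(np.arctan2(*(h-f)[::-1])))
```

```text
[[ 480.2  -37.1]
 [ 582.1  -27.5]
 [ 591.2 -170.9]
 [ 488.8 -181.5]] [ 535.58816306 -104.23927579] 143.61511397500735 144.67825840776885
foot [531.17164991 -32.30151788] head [ 540.00467621 -176.1770337 ] -86.48681913441612
```

```bash
cat >> h.py <<'E'
hd=np.array([538.5,-177.5,129.5]);pu2=np.array([np.cos(np.radians(-86.5)),np.sin(np.radians(-86.5)),0]);PY2=np.array([-pu2[1],pu2[0],0])
C,S=np.cos(np.pi/6),.5
RG=axes(-C*pu2+S*PY2,-UP);TG=hd-25*pu2
t=np.radians(25);PX=np.sin(t)*SX+np.cos(t)*UP;PZ=-np.cos(t)*SX+np.sin(t)*UP
RP=axes(-C*PX+S*SY,-PZ)
E
python3 - <<'E'
from h import *
print(TG,TG-100*PY2)
to([430,-180,300],RP,16)
E
```

```text
[ 536.97378651 -152.54663004  129.5       ] [ 437.16030667 -158.65148399  129.5       ]
16 rows: [-13.2  -0.6  -6.2] [0.48 2.46 4.01]
```

```bash
for i in 1; do python3 drive.py '-13.2 -0.6 -6.2 .48 2.46 4.01;-13.2 -0.6 -6.2 .48 2.46 4.01;-13.2 -0.6 -6.2 .48 2.46 4.01;-13.2 -0.6 -6.2 .48 2.46 4.01;-13.2 -0.6 -6.2 .48 2.46 4.01;-13.2 -0.6 -6.2 .48 2.46 4.01;-13.2 -0.6 -6.2 .48 2.46 4.01;-13.2 -0.6 -6.2 .48 2.46 4.01' 70; done; python3 drive.py '-13.2 -0.6 -6.2 .48 2.46 4.01;-13.2 -0.6 -6.2 .48 2.46 4.01;-13.2 -0.6 -6.2 .48 2.46 4.01;-13.2 -0.6 -6.2 .48 2.46 4.01;-13.2 -0.6 -6.2 .48 2.46 4.01;-13.2 -0.6 -6.2 .48 2.46 4.01;-13.2 -0.6 -6.2 .48 2.46 4.01;-13.2 -0.6 -6.2 .48 2.46 4.01'
python3 - <<'E'
from h import *
print(np.round(env.state()['qpos'],1))
to([430,-180,300],RP,4)
to([437,-175,200],RG,12)
E
```

```text
time_s: 6.1
ee_pos: [503.4, -95.7, 286.3]
ee_rot: [-170.6, -17.6, 59.8]
force: [-0.7, -0.2, -0.3]
gripper_width: 70.3
gripper_force: 0.0
time_s: 6.9
ee_pos: [426.2, -181.3, 291.0]
ee_rot: [-151.3, -26.1, 20.2]
force: [1.3, 0.4, 0.4]
gripper_width: 70.3
gripper_force: 0.0
[-47.6  13.3  95.9  32.6  91.3  10.2]
4 rows: [ 1.9 -0.7 -1.4] [-0.05  0.15 -0.19]
12 rows: [-2.1  6.5  4.3] [3.86 2.31 3.82]
```

```bash
python3 drive.py '-2.1 6.5 4.3 3.86 2.31 3.82;-2.1 6.5 4.3 3.86 2.31 3.82;-2.1 6.5 4.3 3.86 2.31 3.82;-2.1 6.5 4.3 3.86 2.31 3.82;-2.1 6.5 4.3 3.86 2.31 3.82;-2.1 6.5 4.3 3.86 2.31 3.82'; python3 drive.py '-2.1 6.5 4.3 3.86 2.31 3.82;-2.1 6.5 4.3 3.86 2.31 3.82;-2.1 6.5 4.3 3.86 2.31 3.82;-2.1 6.5 4.3 3.86 2.31 3.82;-2.1 6.5 4.3 3.86 2.31 3.82;-2.1 6.5 4.3 3.86 2.31 3.82;0 0 0 0 0 0'
python3 - <<'E'
from h import *
print(np.round(env.state()['qpos'],1))
to(TG-100*PY2,RG,5)
E
```

```text
time_s: 7.5
ee_pos: [436.4, -190.2, 244.6]
ee_rot: [-116.7, -19.1, -7.7]
force: [0.2, -0.7, -0.4]
gripper_width: 70.3
gripper_force: 0.0
time_s: 8.2
ee_pos: [437.1, -174.0, 197.8]
ee_rot: [-89.9, 0.3, -26.4]
force: [-0.1, -0.2, 0.3]
gripper_width: 70.2
gripper_force: 0.0
[-59.9  41.7 112.1  59.3 104.2  22.7]
5 rows: [-1.3 13.7  2.7] [-0.02  0.03 -0.07]
```

```bash
python3 drive.py '-1.3 13.7 2.7 0 0 0;-1.3 13.7 2.7 0 0 0;-1.3 13.7 2.7 0 0 0;-1.3 13.7 2.7 0 0 0;-1.3 13.7 2.7 0 0 0;0 0 0 0 0 0'
python3 - <<'E'
from h import *
cv2.imwrite("pics/s3.png",imaging.grab_frame("scene")[100:,100:500])
print(np.round(env.state()['qpos'],1))
to(TG,RG,6)
E
```

```text
time_s: 8.8
ee_pos: [437.7, -159.6, 129.6]
ee_rot: [-90.0, 0.1, -26.4]
force: [-0.2, -0.3, 0.2]
gripper_width: 70.2
gripper_force: 0.0
[-59.1  48.1 114.2  58.5  99.5  15.1]
6 rows: [14.2  0.2  8.5] [-0.    0.02 -0.01]
```

View pics/s3.png

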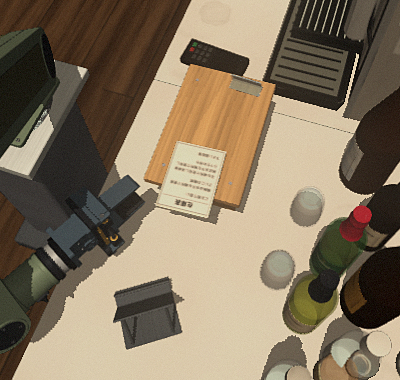

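The gripper is horizontal at (100,220), left of the overhanging pad (190,195), and well clear of the stand at (148,310). Next I move sideways to straddle the head edge and close.

```bash
python3 drive.py '14.2 0.2 8.5 0 0 0;14.2 0.2 8.5 0 0 0;14.2 0.2 8.5 0 0 0;14.2 0.2 8.5 0 0 0;14.2 0.2 8.5 0 0 0;14.2 0.2 8.5 0 0 0;0 0 0 0 0 0'; python3 drive.py '0 0 0 0 0 0;0 0 0 0 0 0;0 0 0 0 0 0;0 0 0 0 0 0;0 0 0 0 0 0;0 0 0 0 0 0;0 0 0 0 0 0;0 0 0 0 0 0' 0 25
python3 - <<'E'
from h import *
cv2.imwrite("pics/s4.png",cv2.resize(imaging.grab_frame("scene")[200:400,180:400],None,fx=2.7,fy=2.7))
E
```

```text
time_s: 9.55
ee_pos: [538.5, -151.7, 129.9]
ee_rot: [-90.1, -0.2, -26.3]
force: [0.2, -0.4, -0.6]
gripper_width: 70.2
gripper_force: 0.0
time_s: 10.35
ee_pos: [536.8, -152.4, 129.9]
ee_rot: [-90.1, -0.1, -26.4]
force: [0.1, 0.3, -0.8]
gripper_width: 9.2
gripper_force: 7.8
```

View pics/s4.png

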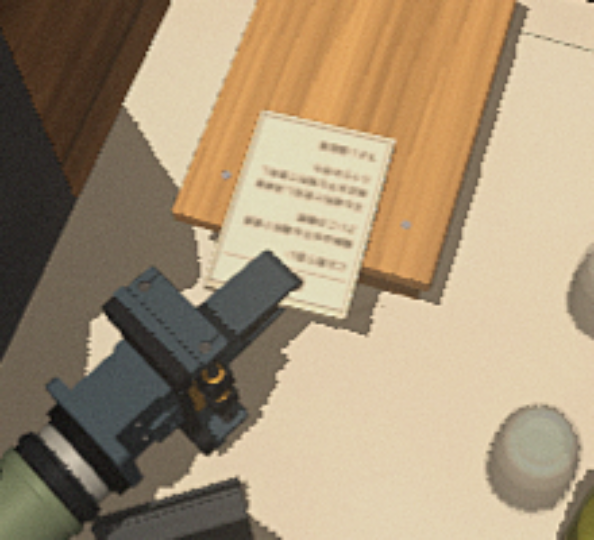

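The fingers hold the pad's head edge (opening 9.2 mm). The pad's corners in the crop are foot (262,112) and (396,140), and head right (348,314).

```bash
python3 drive.py '0 0 0 0 0 0;0 -6 0 0 0 0;0 -10 0 0 0 0;0 -20 0 0 0 0;0 -25 0 0 0 0;0 -25 0 0 0 0;0 -25 0 0 0 0;0 -25 0 0 0 0'; python3 drive.py '0 -20 0 0 0 0;0 -20 0 0 0 0;0 -10 0 0 0 0;0 0 0 0 0 0'
python3 - <<'E'
from h import *
c=np.array([(262,112),(396,140),(348,314)])/2.7+[180,200]
P=plane("scene",c,134)[:,:2];f=P[:2].mean(0);u=P[2]-P[1];L=np.linalg.norm(u);u/=L;print(P,f,"head",f+148*u,L,np.degrees(np.arctan2(u[1],u[0])))
# TCP goal: pad head relative to tip: 25 deep
foot=SEAT-6*SX*0
E
```

```text
time_s: 11.2
ee_pos: [536.5, -151.9, 267.7]
ee_rot: [-90.1, -0.1, -26.4]
force: [-0.1, 0.6, -1.3]
gripper_width: 9.3
gripper_force: 25.0
time_s: 11.6
ee_pos: [536.6, -151.9, 317.4]
ee_rot: [-90.1, -0.2, -26.4]
force: [0.1, -0.2, -1.4]
gripper_width: 8.7
gripper_force: 25.0
[[ 479.10168582  -36.77724745]
 [ 583.16692456  -28.03643826]
 [ 592.83848289 -170.41924939]] [531.13430519 -32.40684286] head [ 541.1643066  -180.06658372] 142.7109103910083 -86.11407055472817
```

```bash
cat >> h.py <<'E'
def G(up): return SEAT+6*PZ+(122+up)*PX+4.5*PZ-1*SY
E
python3 - <<'E'
from h import *
print(G(0),G(110)); A=np.array([520,-320,330]); T=cur(); print("trans/5",T[:3,:3].T@(A-T[:3,3])/5)
Gm=np.eye(4)
D=Ro.from_matrix(T[:3,:3].T@RP).as_rotvec(True);print(np.linalg.norm(D))
# from A to G(110)
import h
def fake():
    X=cur();X[:3,3]=A;return X
h.cur=fake;h.to(G(110),RP,14)
E
```

```text
[ 532.60402534 -369.88215916  127.00704177] [ 558.80122926 -408.28582394  226.70089834]
trans/5 [ 11.98283436  -2.40800681 -31.59826629]
70.92043730856017
14 rows: [ 1.1 10.4 -2.1] [-3.29 -1.95 -3.33]
```

```bash
python3 drive.py '12 -2.4 -31.6 0 0 0;12 -2.4 -31.6 0 0 0;12 -2.4 -31.6 0 0 0;12 -2.4 -31.6 0 0 0;12 -2.4 -31.6 0 0 0;0 0 0 0 0 0'; python3 drive.py '1.1 10.4 -2.1 -3.29 -1.95 -3.33;1.1 10.4 -2.1 -3.29 -1.95 -3.33;1.1 10.4 -2.1 -3.29 -1.95 -3.33;1.1 10.4 -2.1 -3.29 -1.95 -3.33;1.1 10.4 -2.1 -3.29 -1.95 -3.33;1.1 10.4 -2.1 -3.29 -1.95 -3.33;1.1 10.4 -2.1 -3.29 -1.95 -3.33'
python3 - <<'E'
from h import *
print(np.round(env.state()['qpos'],1));to(G(110),RP,8)
E
```

```text
time_s: 12.2
ee_pos: [520.1, -323.9, 326.4]
ee_rot: [-90.1, -0.0, -26.6]
force: [0.2, 0.5, -1.6]
gripper_width: 8.8
gripper_force: 25.0
time_s: 12.9
ee_pos: [528.8, -351.7, 260.7]
ee_rot: [-116.9, -19.5, -7.5]
force: [-0.2, -1.0, -1.3]
gripper_width: 8.8
gripper_force: 25.0
[-56.5  42.3  68.9  49.2 112.4  29.5]
8 rows: [ 1.2  8.9 -2.1] [-2.89 -1.69 -2.92]
```

```bash
python3 drive.py '1.2 8.9 -2.1 -2.89 -1.69 -2.92;1.2 8.9 -2.1 -2.89 -1.69 -2.92;1.2 8.9 -2.1 -2.89 -1.69 -2.92;1.2 8.9 -2.1 -2.89 -1.69 -2.92;1.2 8.9 -2.1 -2.89 -1.69 -2.92;1.2 8.9 -2.1 -2.89 -1.69 -2.92;1.2 8.9 -2.1 -2.89 -1.69 -2.92;1.2 8.9 -2.1 -2.89 -1.69 -2.92'; python3 drive.py '0 0 0 0 0 0;0 0 0 0 0 0'
python3 - <<'E'
from h import *
to(G(110),RP,1);to(G(40),RP,4)
a=imaging.grab_frame("scene")[340:480,150:350];b=imaging.grab_frame("top")[150:290,400:600]
cv2.imwrite("pics/s5.png",cv2.resize(np.hstack([a,b]),None,fx=2,fy=2,interpolation=cv2.INTER_CUBIC))
E
```

```text
time_s: 13.7
ee_pos: [558.9, -408.2, 226.6]
ee_rot: [-151.7, -26.9, 20.6]
force: [0.4, 0.8, -1.4]
gripper_width: 8.9
gripper_force: 25.0
time_s: 13.9
ee_pos: [558.8, -407.8, 227.5]
ee_rot: [-151.5, -27.0, 20.4]
force: [-0.5, -0.0, -1.0]
gripper_width: 8.9
gripper_force: 25.0
1 rows: [-0.5  0.7  0.4] [-0.15 -0.08 -0.14]
4 rows: [-8.9  0.2 15.2] [-0.04 -0.02 -0.03]
```

View pics/s5.png

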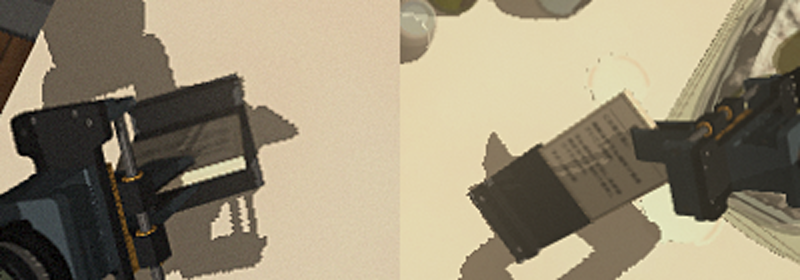

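The pad hangs above the stand, parallel to the plate, with its printed side out. In the top crop its foot edge runs (543,143)-(590,222). I'll compare that with the prediction.

Run:
```python
from h import *
b=SEAT+15*PZ+110*PX
print((proj("top",[b+52.5*SY,b-52.5*SY,b+148*PX+52.5*SY])-[400,150])*2+[400,0])
q=SO+32.4*SX+107*UP
print("stand plate top",(proj("top",[q+56*SY,q-56*SY])-[400,150])*2+[400,0])
```

```text
[[535.27282773 147.26713133]
 [589.95834012 220.27819879]
 [620.93881698  88.41229344]]
stand plate top [[538.55425733 141.28764917]
 [596.32285283 218.28201464]]
```

```bash
python3 drive.py '-8.9 -.2 15.2 0 0 0;-8.9 -.2 15.2 0 0 0;-8.9 -.2 15.2 0 0 0;-8.9 -.2 15.2 0 0 0;0 0 0 0 0 0'; python3 drive.py '-5 0 8.6 0 0 0;-5 0 8.6 0 0 0;-3 0 5.2 0 0 0;0 0 0 0 0 0;0 0 0 0 0 0'
python3 - <<'E'
from h import *
to(G(0)+PZ,RP,1)
a=imaging.grab_frame("scene")[340:480,150:350];b=imaging.grab_frame("top")[150:290,400:600]
cv2.imwrite("pics/s6.png",cv2.resize(np.hstack([a,b]),None,fx=2,fy=2,interpolation=cv2.INTER_CUBIC))
E
```

```text
time_s: 14.5
ee_pos: [540.0, -382.4, 162.1]
ee_rot: [-151.3, -26.8, 20.3]
force: [0.2, -0.1, -2.5]
gripper_width: 9.0
gripper_force: 25.0
time_s: 15.0
ee_pos: [535.7, -375.0, 141.6]
ee_rot: [-151.7, -27.0, 20.5]
force: [0.6, -0.5, -1.0]
gripper_width: 8.8
gripper_force: 25.0
1 rows: [-7.7 -0.3 13.7] [ 0.06 -0.12 -0.05]
```

View pics/s6.png

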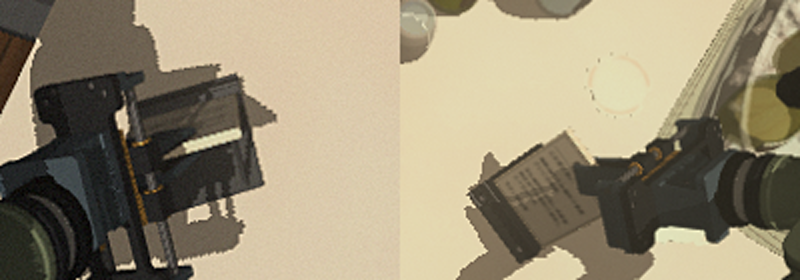

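The pad is in front of the plate with its foot nearing the trough (top crop, about (500,220)), and there is no contact force yet. I'll lower it gently.

```bash
python3 drive.py '-1 0 1.7 0 0 0;-1 0 1.7 0 0 0;-1 0 1.7 0 0 0;-1 0 1.7 0 0 0;-1 0 1.7 0 0 0;0 0 0 0 0 0'; python3 drive.py '-.5 0 .9 0 0 0;-.5 0 .9 0 0 0;-.5 0 .9 0 0 0;0 0 0 0 0 0'
```

```text
time_s: 15.7
ee_pos: [533.0, -371.2, 132.0]
ee_rot: [-151.6, -27.0, 20.5]
force: [0.1, -1.2, -0.3]
gripper_width: 8.9
gripper_force: 25.0
time_s: 16.1
ee_pos: [532.4, -370.2, 129.4]
ee_rot: [-151.7, -27.0, 20.5]
force: [-0.4, 0.3, -1.0]
gripper_width: 8.9
gripper_force: 25.0
```

```bash
for i in 1; do python3 drive.py '-.5 0 .9 0 0 0;-.5 0 .9 0 0 0;0 0 0 0 0 0'|grep -E "pos|force:"; python3 drive.py '-.5 0 .9 0 0 0;0 0 0 0 0 0'|grep -E "pos|force:"; python3 drive.py '-.5 0 .9 0 0 0;0 0 0 0 0 0'|grep -E "pos|force:"; done
```

```text
ee_pos: [531.9, -369.5, 127.5]
force: [0.6, 0.3, -0.6]
gripper_force: 25.0
ee_pos: [531.8, -369.3, 126.8]
force: [-0.9, -0.3, -0.9]
gripper_force: 25.0
ee_pos: [531.8, -369.3, 126.8]
force: [-0.8, -2.9, 3.6]
gripper_force: 25.0
```

Contact: the force rose to about 4.6 N along the pad and the height stopped changing, so the foot is down. I'll release and retract along the pad.

```bash
python3 drive.py '0 0 0 0 0 0;0 0 0 0 0 0;0 0 0 0 0 0'|grep -E "pos|force:"; python3 drive.py '0 0 0 0 0 0;0 0 0 0 0 0;0 0 0 0 0 0;0 0 0 0 0 0;0 0 0 0 0 0;0 0 0 0 0 0;0 0 0 0 0 0' 52; python3 drive.py '2.5 0 -4.3 0 0 0;5 0 -8.7 0 0 0;5 0 -8.7 0 0 0;10 0 -17 0 0 0;15 0 -26 0 0 0;15 0 -26 0 0 0;15 0 -26 0 0 0;0 0 0 0 0 0'
python3 - <<'E'
from h import *
a=imaging.grab_frame("scene")[340:480,150:350];b=imaging.grab_frame("top")[150:290,400:600]
cv2.imwrite("pics/s7.png",cv2.resize(np.hstack([a,b]),None,fx=2,fy=2,interpolation=cv2.INTER_CUBIC))
E
```

```text
ee_pos: [531.8, -369.3, 126.8]
force: [-1.0, -3.6, 5.2]
gripper_force: 25.0
time_s: 17.8
ee_pos: [531.5, -368.8, 125.8]
ee_rot: [-151.7, -27.0, 20.5]
force: [0.6, -0.3, -0.3]
gripper_width: 52.1
gripper_force: 0.0
time_s: 18.6
ee_pos: [565.3, -418.0, 253.0]
ee_rot: [-152.3, -27.2, 20.7]
force: [0.4, -0.6, -0.3]
gripper_width: 52.1
gripper_force: 0.0
```

View pics/s7.png

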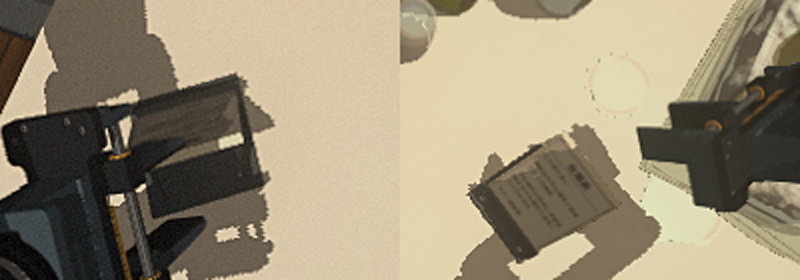

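The pad stands in the stand, print outward, with its head edge at about (569,132)-(620,208) in the top crop and the fingers clear. A quick numeric check before handing in.

Run:
```python
from h import *
c=(np.array([(569,132),(620,208),(474,190),(523,262)])-[400,0])/2+[400,150]
for z,k in((148,c[:2]),(34,c[2:])):
    P=plane("top",k,z);d=P-SEAT;print(np.round(np.c_[d@SX,d@SY],1))
env.job_done()
```

```text
[[ 64.6  45. ]
 [ 58.6 -57.5]]
[[-33.3  52. ]
 [-37.2 -55.6]]
the job is handed in; nothing more can be done
```

The pad is in the stand, head up and printed side out, leaning on the plate. I let go only after its foot was down, at about 6 N of contact force, and handed the job in at about 19 s of the 53 s allowed. The judge's verdict wasn't shown; my last picture put the pad about 6 mm off the stand's middle and roughly 3° off square, and no move reached the glasses, terminal or price tent.

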